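# Rolling pin out of its covered box

## Robot

A 6-joint arm with a two-finger parallel gripper is mounted at the origin on a cart in front of the work surface, level with it; the furniture and walls round the work are solid. World frame = base frame: x ahead of the robot, y to its left, z up, the work surface at z = 0. Lengths are in m, angles in rad, forces in N, time in s.
With the tool pointing down it reaches from about 0.225 to 0.875 m from the base axis. Payload 3.4 kg.
Tool frame: the origin (TCP) lies at the very end of the fingers, on their centre line; the grasp point (between the pads) lies 19 mm behind it (manip.grasp_offset is the distance from the TCP to the grasp point, in m); x points along the fingers, y is the direction in which the jaws open and shut, and the axes are right-handed (so a half turn about x gives the same grasp; the last joint's range is limited). The gripper opens to 85 mm and grips with 20 to 120 N. Pads are 22 mm wide; open, the fingers measure 114 mm over their backs; the gripper's body (76 mm by 85 mm) begins 54 mm behind the grasp point. The pads swing forward as they close: fully open they stand 13 mm farther back than shut.
Start: joints at [0.982, 0.276, 1.505, -0, 1.361, -0.121], TCP at [0.259, 0.513, 0.231] pointing down, gripper open.
Joint ranges: [-2.89, 2.89], [-0.75, 2.08], [0.22, 2.7], [-1.18, 4.32], [0.11, 2.71], [-2.7, 2.7]. Speed limits (rad/s): [2.57, 2.57, 3.14, 3.14, 3.14, 3.14].

## Interface

Orientations are given as a unit quaternion [w, x, y, z].
In Python, from rig import manip gives the robot as it stands.
- The arm moves only by the tool step_arm, never from a script. Its argument "increments" is a list of rows, each an object with "grip": the opening, from 0 (shut) to 1 (fully open); "delta_pos": the shift along the world's x, y, z in m, a list of three; "twist": the turn about the world's z in degrees. A call has 1 to 10 rows; each row shifts and turns the commanded pose from where the row before left it; what a row does not reach is not made up. A row lasts 1/12 s, in which the tool goes at most 41.7 mm and 7.16 degrees, less where a joint would pass 70% of its speed; a pose out of reach is approached as far as the arm can. A call with a gripper value outside its range is refused whole. The fingers move at their own pace and stop on an object; "force" is the grip in N (left out, the last holds). Time passes only in rows, so rows that do not move let the fingers close. It gives the time, the measured TCP pose, the force and the opening at its end, in the units of the state.
- manip.get_state(): the state, without advancing time (a new reading comes with each control period).
- manip.get_image(name): name is "scene" or "top" or "wrist"; returns a dict with "img" (384x512x3 uint8, red, green, blue), "fx", "fy", "cx", "cy" (pixels), "rvec" (rotation vector, rad) and "tvec" (3), from world to camera coordinates, as OpenCV has them; the wrist camera has in their place "mount" (4x4, takes a point from camera to tool coordinates, whose origin is the TCP and whose axes are the tool frame's). Camera axes: x right, y down, z forward; pixel columns grow to the right and rows downward; lengths in m; the calibration is good to about 2 mm. A picture is of the moment at which its call begins: read the wrist's pose just before it. There is no depth.
- manip.sign_off(): hands the job in, once; it reports no verdict.
The state is a dict: "clock": time; "qpos": joint angles; "qd": joint speeds; "effort": joint torques, N m; "position": TCP position; "ee_rot": TCP orientation; "contact_force": force on the tool from outside, world axes, zero at the start; "moment": the same for the moment, N m; "width": finger opening in m.
Only numpy, scipy, OpenCV 4.12 (cv2) and the standard library are available. Lean on these libraries where they do the work, as an engineer would, in place of code of your own. Each camera call takes 0.05 s, during which the arm holds its last target. There are 200 camera calls.

## Task

The rolling pin lies in the wooden box under two fixed end covers and is longer than the opening between them: tilt it, draw it out end first through the opening without forcing it against the box, and leave everything else on the worktop where it stands. Finish while still holding it, level and still in the air with its middle over the middle of the wooden pastry board, clear of the board but no more than a forearm's length (30 cm) above the worktop; do not put it down or let go.

Things in the scene. Friction and masses are not known exactly. Their poses are not given: they have to be found in the camera images.
- pin_middle (a point): Middle of the wooden rolling pin: a straight round dowel, 290 mm long, 30 mm diameter (last 40 mm at each end tapers to 20 mm), 0.11 to 0.22 kg, centre of mass here. Site y axis = its long axis. It starts lying level along the box, free, its axis 61 mm above the worktop, on two rests; it lies loose in their V-notches.
- pin_end_a (a point): Centre of the rolling pin's end face on its +y side, 145 mm from its middle.
- pin_end_b (a point): Centre of the rolling pin's end face on its -y side, 145 mm from its middle.
- pin_box: Light wooden box, fixed to the worktop; origin at the centre of its underside, z up, y along its length. Outside 170 (x) x 430 (y) x 99 mm high; walls 10 mm, floor 6 mm thick (inside 150 x 410 mm). Over each end a fixed cover 8 mm thick, from y = +-105 mm to the end, underside 91 mm and top 99 mm above the worktop.
- box_opening (a point): Centre of the box's opening, in the plane of the covers' tops (99 mm above the worktop). The opening is 150 mm (box x) by 210 mm (box y); axes as the box.
- rest_a (a point): Bottom of the V-notch of the pin rest at box y = +88 mm, 44 mm above the worktop (a second rest, alike, stands at y = -88 mm): fixed wooden blocks inside the box, 50 (x) x 14 (y) mm, highest points 57 mm above the worktop, with a V-notch of 30 degree flanks along box y in which the pin lies.
- board_top (a point): Centre of the top face of the loose medium-brown wooden pastry board, 200 (x) x 160 (y) x 14 mm, lying flat on the worktop to the left of the box.
- pastry_board: The same pastry board; origin at the centre of its underside.
- rolling_pin: The rolling pin; origin at its middle, y along its length.
- tea_glass: Bystander: clear drinking glass, 77 mm wide, 89 mm high; origin at the centre of its underside.
- salt_shaker: Bystander: salt shaker, 44 mm wide, 90 mm high; origin at the centre of its underside.
- mug: Bystander: mug with a handle, 86 x 118 mm, 96 mm high; origin at the centre of its underside.
- dessert_glass: Bystander: small stack of pressed glasses, 83 mm wide, 50 mm high; origin at the centre of its underside.

How it is judged:
On the way, in this order (a step that is already met when the one before it is completed fails the run):
1. The pin is tilted in the grip: one end out above the covers, the other still below them inside the box (((height (world z) of pin_end_a above 0.13 m and height (world z) of pin_end_b below 0.091 m) or (height (world z) of pin_end_b above 0.13 m and height (world z) of pin_end_a below 0.091 m)) and contact force between rolling_pin and the fingers above 0.5 N and horizontal distance between pin_middle and box_opening below 0.15 m), for 0.1 s.
2. The whole pin is out, above the covers, in the grip (height (world z) of each of pin_end_a, pin_end_b above 0.115 m and contact force between rolling_pin and the fingers above 0.5 N), for 0.1 s.
At the end, for the whole second after the job is handed in: The fingers hold the pin (grip over 1 N), touching neither box nor board, moving under 5 cm/s, level within 15 degrees, both ends at least 70 mm and the middle at most 300 mm above the worktop, the middle within 50 mm sideways of the board's centre; the board has moved less than 30 mm (horizontal distance between pin_middle and board_top below 0.05 m and height (world z) of each of pin_end_a, pin_end_b above 0.07 m and height (world z) of pin_middle below 0.3 m and angle between pin_middle's own y axis and vertical between 1.31 and 1.83 rad and contact force between rolling_pin and pin_box below 0.2 N and contact force between rolling_pin and pastry_board below 0.2 N and contact force between rolling_pin and the fingers above 1 N and linear speed of rolling_pin below 0.05 m/s and distance of pastry_board from where it was at the start of the episode below 0.03 m); the arm keeps its last pose, push and grip.
It fails at once if The pin is forced against the box (over 40 N) (contact force between rolling_pin and pin_box above 40 N).
It fails at once if A bystander is moved more than 30 mm, or the board is moved that far (distance of any of tea_glass, salt_shaker, mug, dessert_glass, pastry_board from where it was at the start of the episode above 0.03 m).
It also fails if it takes over 42 s, if anything falls off the work surface, if the arm or the gripper's body presses on something with over 40 N, if the wrist force passes 120 N, or if a joint passes its speed limit or range.

## Working session

There is one attempt and no reset: what is moved stays moved. The work goes in short steps, Python scripts to look and compute and a tool call to move; the robot and the scene stay as the last step left them, time stands still between calls to the robot, and variables do not carry over. Pictures are saved under pics/ and viewed, about 8 in all and at most 12, crops included, and the job is handed in when it is done.

Besides the shell and the picture viewer there is one more tool, called after "Emit:" by a JSON object that holds its "method" and its "body". step_arm: Moves the arm, as the interface text tells. Its arguments: {"type":"object","properties":{"increments":{"type":"array"},"force":{"type":"number"}},"required":["increments"]}

```bash
ls; mkdir -p pics
python3 - <<'E'
from rig import manip
import cv2
print(manip.get_state())
for n in("top","scene"):
    d=manip.get_image(n); cv2.imwrite(f"pics/{n}1.png",d["img"][:,:,::-1])
    print(n,{k:v for k,v in d.items() if k!="img"})
E
```

```text
pics
{'clock': 0.0, 'qpos': array([ 9.82056325e-01,  2.76616593e-01,  1.50614060e+00, -9.19944385e-06,
        1.36070475e+00, -1.20991290e-01]), 'qd': array([-3.26114800e-05,  1.02282818e-03,  6.42731550e-04,  3.25150653e-04,
        3.23270557e-03, -4.83127762e-04]), 'effort': array([-1.34525420e-03, -4.16773868e+01, -2.45803320e+01, -5.58516222e-04,
        1.11068023e-02, -1.36103171e-06]), 'position': array([0.25896017, 0.51278885, 0.23042443]), 'ee_rot': array([ 0.68762958,  0.16324912,  0.68808289, -0.16449076]), 'contact_force': array([-0.52344185,  0.19827146, -0.88625514]), 'moment': array([-0.03163248,  0.01681768, -0.00674228]), 'width': 0.08537004806867715}
top {'fx': 363.0696297898263, 'fy': 363.0696297898263, 'cx': 257.75736383447577, 'cy': 188.6638364755136, 'rvec': array([ 2.10651612, -2.15009428,  0.18887531]), 'tvec': array([0.18772515, 0.54271819, 1.17353444])}
scene {'fx': 430.7640212684174, 'fy': 430.7640212684174, 'cx': 258.8304275410391, 'cy': 203.41954866340976, 'rvec': array([ 0.76503605, -2.49210049,  1.20488854]), 'tvec': array([0.5569064 , 0.1733128 , 1.27657662])}
```

View pics/top1.png

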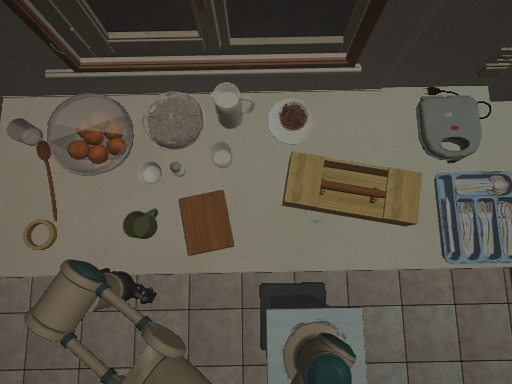

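View pics/scene1.png

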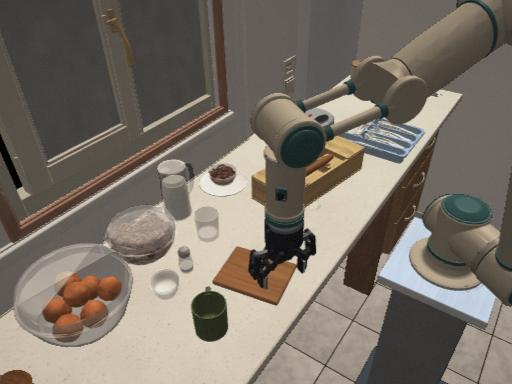

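The top view shows the box at about (352,188) with the pin at (322-385, 180-195), the board at (207,222), the mug left of it, and glasses and shaker above. The scene view confirms this layout. I'll zoom in on the box and board.

Run:
```python
import cv2
i=cv2.imread("pics/top1.png")
c=i[145:265,170:430]; c=cv2.resize(c,None,fx=3,fy=3,interpolation=cv2.INTER_CUBIC)
c=cv2.convertScaleAbs(c,alpha=1.5,beta=10); cv2.imwrite("pics/crop1.png",c)
```

```text
(no output)
```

View pics/crop1.png

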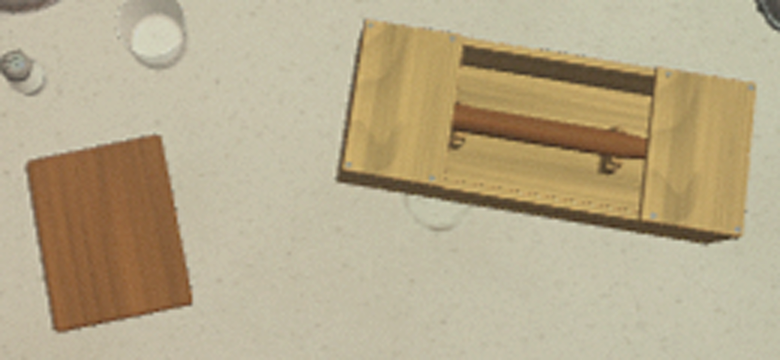

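The crop shows box-top corners near (366,20), (754,84) and (740,236), the opening between about x=455 and 648, and board corners at (28,160), (161,136), (191,304) and (57,331). I'll fit both outlines and the pin edges.

```bash
cat > h.py <<'E'
import numpy as np, cv2
from scipy.optimize import least_squares
def cam(d):
    R=cv2.Rodrigues(np.array(d["rvec"]))[0]; K=np.array([[d["fx"],0,d["cx"]],[0,d["fy"],d["cy"]],[0,0,1]]); return K,R,np.array(d["tvec"])
def proj(d,P):
    K,R,t=cam(d); q=(np.asarray(P)@R.T+t)@K.T; return q[:,:2]/q[:,2:]
def ray(d,uv,z):
    K,R,t=cam(d); o=-R.T@t; v=R.T@np.linalg.solve(K,[uv[0],uv[1],1]); return o+v*(z-o[2])/v[2]
def place(p,L):
    c,s=np.cos(p[2]),np.sin(p[2]); L=np.asarray(L,float); return np.c_[p[0]+c*L[:,0]-s*L[:,1],p[1]+s*L[:,0]+c*L[:,1],L[:,2]]
def fit(d,L,uv,p0):
    r=least_squares(lambda p:(proj(d,place(p,L))-uv).ravel(),p0,x_scale=[.01,.01,.05]); return r.x,r.fun.reshape(-1,2)
E
python3 - <<'E'
from h import *
d=dict(fx=363.0696297898263,fy=363.0696297898263,cx=257.75736383447577,cy=188.6638364755136,rvec=[2.10651612,-2.15009428,0.18887531],tvec=[0.18772515,0.54271819,1.17353444])
f=lambda a:np.array(a)/3+[170-1/3,145-1/3]
K,R,t=cam(d);print("cam",-R.T@t)
c0=ray(d,(352,188),.099);print(c0)
uv=f([(366,20),(754,84),(740,236)])
box,r=fit(d,[(.085,.215,.099),(.085,-.215,.099),(-.085,-.215,.099)],uv,[c0[0],c0[1],-.15]);print("box",box,r.round(1))
b0=ray(d,(207,222),.014)
bd,r=fit(d,[(.1,.08,.014),(.1,-.08,.014),(-.1,-.08,.014),(-.1,.08,.014)],f([(28,160),(161,136),(191,304),(57,331)]),[b0[0],b0[1],.15]);print("board",bd,r.round(1))
# pin axis visible ends (mid of its edges at the cover edges), z=.061
for a in [(456,117),(645,146)]:
    p=ray(d,f(a),.061);c,s=np.cos(box[2]),np.sin(box[2]);v=p[:2]-box[:2];print("pin",p,"box frame",c*v[0]+s*v[1],-s*v[0]+c*v[1])
i=cv2.imread("pics/top1.png");i=cv2.resize(i[145:265,170:430],None,fx=3,fy=3,interpolation=cv2.INTER_CUBIC);i=cv2.convertScaleAbs(i,alpha=1.5)
g=lambda P:np.int32(((proj(d,P)-[170-1/3,145-1/3])*3).round())
for X,Y,z in[(.085,.215,.099),(.075,.105,.099),(.075,.105,.091)]:
    cv2.polylines(i,[g(place(box,[(X,Y,z),(X,-Y,z),(-X,-Y,z),(-X,Y,z)]))],True,(0,0,255),1)
X,Y,z=.015,.145,.061;cv2.polylines(i,[g(place(box,[(X,Y,z),(X,-Y,z),(-X,-Y,z),(-X,Y,z)]))],True,(255,0,0),1)
for s in(1,-1):
    X,Y,z=.025,.007,.057;cv2.polylines(i,[g(place(box,[(X,Y+s*.088,z),(X,-Y+s*.088,z),(-X,-Y+s*.088,z),(-X,Y+s*.088,z)]))],True,(0,255,0),1)
cv2.imwrite("pics/ov.png",i)
E
```

```text
cam [0.33080132 0.17830838 1.25129671]
[ 0.53328237 -0.12712932  0.099     ]
box [ 0.53721056 -0.12914394 -0.18873786] [[-1.  -0.4]
 [ 0.6 -0.4]
 [ 0.4  0.7]]
board [0.44154823 0.35496326 0.17361408] [[-0.7 -0.2]
 [ 0.7 -1. ]
 [ 1.1  0.4]
 [-1.1  0.7]]
pin [ 0.55673325 -0.03701133  0.061     ] box frame 0.0018901446147966128 0.09415933110921494
pin [ 0.51974174 -0.24439587  0.061     ] box frame 0.0044648825288917705 -0.11648275678187961
```

View pics/ov.png

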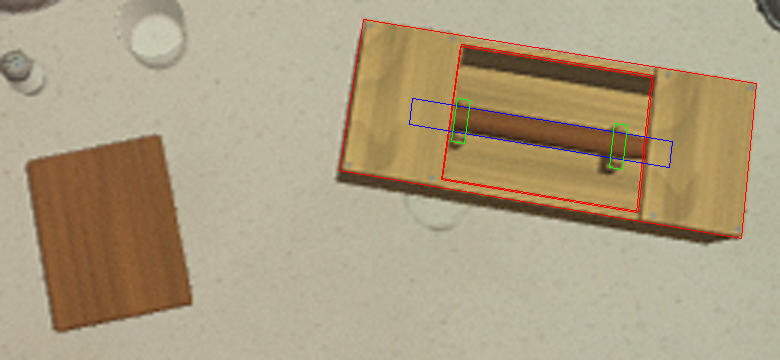

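The overlay agrees with the picture to within a few mm: box centre about (0.537,-0.129), yaw -10.8°, board about (0.442,0.355). Next I'll compute the travel and turn.

Run:
```python
from rig import manip
import numpy as np
from scipy.spatial.transform import Rotation as Ro
s=manip.get_state();w,x,y,z=s["ee_rot"];R=Ro.from_quat([x,y,z,w]).as_matrix();print(R.round(3),np.degrees(np.arctan2(R[1,1],R[0,1])),manip.grasp_offset)
print(np.array([.538,-.126])-s["position"][:2])
```

```text
[[-0.001  0.451  0.893]
 [-0.001  0.893 -0.451]
 [-1.    -0.002 -0.   ]] 63.19915153480625 0.0187
[ 0.27898314 -0.63883193]
```

Emit:
{"method": "step_arm", "body": {"increments": [{"grip": 1, "delta_pos": [0.0155, -0.0355, 0], "twist": -4.11}, {"grip": 1, "delta_pos": [0.0155, -0.0355, 0], "twist": -4.11}, {"grip": 1, "delta_pos": [0.0155, -0.0355, 0], "twist": -4.11}, {"grip": 1, "delta_pos": [0.0155, -0.0355, 0], "twist": -4.11}, {"grip": 1, "delta_pos": [0.0155, -0.0355, 0], "twist": -4.11}, {"grip": 1, "delta_pos": [0.0155, -0.0355, 0], "twist": -4.11}, {"grip": 1, "delta_pos": [0.0155, -0.0355, 0], "twist": -4.11}, {"grip": 1, "delta_pos": [0.0155, -0.0355, 0], "twist": -4.11}, {"grip": 1, "delta_pos": [0.0155, -0.0355, 0], "twist": -4.11}]}}

```text
clock: 0.85
position: [0.3988, 0.192, 0.2311]
ee_rot: [0.6, 0.375, 0.6, -0.375]
contact_force: [1.2, 0.3, 0.9]
width: 0.0853
```

Emit:
{"method": "step_arm", "body": {"increments": [{"grip": 1, "delta_pos": [0.0155, -0.0355, 0], "twist": -4.11}, {"grip": 1, "delta_pos": [0.0155, -0.0355, 0], "twist": -4.11}, {"grip": 1, "delta_pos": [0.0155, -0.0355, 0], "twist": -4.11}, {"grip": 1, "delta_pos": [0.0155, -0.0355, 0], "twist": -4.11}, {"grip": 1, "delta_pos": [0.0155, -0.0355, 0], "twist": -4.11}, {"grip": 1, "delta_pos": [0.0155, -0.0355, 0], "twist": -4.11}, {"grip": 1, "delta_pos": [0.0155, -0.0355, 0], "twist": -4.11}, {"grip": 1, "delta_pos": [0.0155, -0.0355, 0], "twist": -4.11}, {"grip": 1, "delta_pos": [0.0155, -0.0355, 0], "twist": -4.11}, {"grip": 1, "delta_pos": [0, 0, 0], "twist": 0}]}}

```text
clock: 1.68
position: [0.5412, -0.1326, 0.2304]
ee_rot: [-0.451, -0.546, -0.447, 0.547]
contact_force: [-0.4, 0.3, 0.2]
width: 0.0855
```

```bash
cat >> h.py <<'E'
from scipy.spatial.transform import Rotation as Ro
def wcam(s,d):  # wrist image -> dict with rvec,tvec
    w,x,y,z=s["ee_rot"];T=np.eye(4);T[:3,:3]=Ro.from_quat([x,y,z,w]).as_matrix();T[:3,3]=s["position"]
    M=np.linalg.inv(T@np.array(d["mount"]));d=dict(d);d["rvec"]=cv2.Rodrigues(M[:3,:3])[0];d["tvec"]=M[:3,3];return d
E
python3 - <<'E'
from rig import manip
from h import *
s=manip.get_state();d=wcam(s,manip.get_image("wrist"))
print(s["clock"],s["position"],s["contact_force"]);K,R,t=cam(d);print("cam",-R.T@t,R[2])
box=[.537,-.129,-.1887];i=d["img"][:,:,::-1].copy();cv2.imwrite("pics/w1.png",i)
import pickle;pickle.dump({k:v for k,v in d.items()},open("w1.pkl","wb"))
for X,Y,z in[(.075,.105,.099),(.015,.145,.061)]:
    cv2.polylines(i,[np.int32(proj(d,place(box,[(X,Y,z),(X,-Y,z),(-X,-Y,z),(-X,Y,z)])))],True,(0,0,255),1)
cv2.imwrite("pics/w1o.png",i)
E
```

```text
1.6833 [ 0.54122962 -0.13260585  0.23039517] [-0.40070542  0.28141163  0.24161449]
cam [ 0.55517838 -0.06034292  0.37373055] [-0.05402439 -0.28668945 -0.9564991 ]
```

View pics/w1o.png

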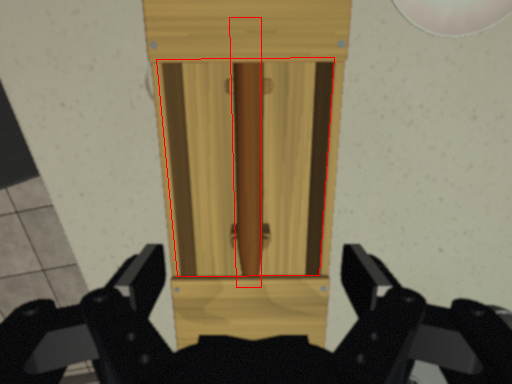

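The wrist view confirms the box fit within 1-2 mm. The pin's columns are 235-263 at row 150. Its near (+y) taper is visible from about row 243, narrowing to columns 243-258 at row 277, so the pin is shifted towards -y in the box.

Run:
```python
import pickle
from h import *
d=pickle.load(open("w1.pkl","rb"));b=[.537,-.129,-.1887]
c,s=np.cos(b[2]),np.sin(b[2])
def bf(uv,z=.061):
    p=ray(d,uv,z);v=p[:2]-b[:2];return (p[:2].round(4),round(c*v[0]+s*v[1],4),round(-s*v[0]+c*v[1],4))
im=cv2.cvtColor(d["img"],cv2.COLOR_RGB2HSV)
for r in list(range(70,216,24))+list(range(220,277,4)):
    row=im[r,215:285].astype(int); m=np.where((row[:,0]<13)&(row[:,1]>120)&(row[:,2]>40))[0]+215
    if len(m): L,R=bf((m[0],r)),bf((m[-1]+1,r)); print(r,m[0],m[-1],"y",R[2],"x mid",round((L[1]+R[1])/2,4),"w",round(L[1]-R[1],4))
```

```text
70 236 241 y 0.0996 x mid -0.0072 w -0.0059
94 237 237 y 0.0774 x mid -0.0092 w -0.001
118 237 241 y 0.0542 x mid -0.0078 w -0.0051
190 260 260 y -0.0223 x mid 0.0136 w -0.001
214 242 242 y -0.0502 x mid -0.0066 w -0.0011
220 258 260 y -0.0576 x mid 0.0125 w -0.0034
228 239 262 y -0.0674 x mid 0.0028 w -0.0272
232 261 261 y -0.0723 x mid 0.0148 w -0.0011
236 242 242 y -0.0771 x mid -0.007 w -0.0011
240 241 241 y -0.0821 x mid -0.0082 w -0.0011
252 259 259 y -0.0977 x mid 0.0124 w -0.0012
256 242 242 y -0.1027 x mid -0.0075 w -0.0012
272 243 245 y -0.124 x mid -0.0055 w -0.0036
```

Run:
```python
import pickle
from h import *
d=pickle.load(open("w1.pkl","rb"));b=[.537,-.129,-.1887]
c,s=np.cos(b[2]),np.sin(b[2])
def bf(uv,z=.061):
    p=ray(d,uv,z);v=p[:2]-b[:2];return c*v[0]+s*v[1],-s*v[0]+c*v[1]
g=d["img"].astype(int)
print(g[260,225:280,1])
G=g[:,:,1]
for r in [110,130,150,170,190,205,212,216,220,246,250,254,258,262,266,270,274]:
    row=G[r,215:285]; thr=(row[35]+np.median(np.r_[row[:10],row[-10:]]))/2
    m=np.where(row<thr)[0]; k=35
    a=k
    while row[a-1]<thr:a-=1
    e=k
    while row[e+1]<thr:e+=1
    L,R=bf((a+215,r)),bf((e+216,r));print(r,a+215,e+215,"y %.4f xmid %.4f w %.4f"%(R[1],(L[0]+R[0])/2,R[0]-L[0]))
```

```text
[118 121 125 128 127 126 122 123 127 127 128 127 129 124  99  68  49  54
  56  61  61  62  67  68  70  76  75  77  78  73  73  69  65  61  60  80
 115 134 139 136 133 131 136 135 137 141 143 142 142 138 132 128 127 132
 137]
110 234 263 y 0.0619 xmid 0.0020 w 0.0303
130 234 262 y 0.0421 xmid 0.0013 w 0.0298
150 235 262 y 0.0214 xmid 0.0016 w 0.0294
170 235 262 y -0.0000 xmid 0.0013 w 0.0299
190 235 263 y -0.0224 xmid 0.0016 w 0.0316
205 236 262 y -0.0397 xmid 0.0014 w 0.0299
212 236 262 y -0.0480 xmid 0.0013 w 0.0301
216 236 262 y -0.0528 xmid 0.0013 w 0.0303
220 236 262 y -0.0576 xmid 0.0012 w 0.0304
246 237 263 y -0.0900 xmid 0.0020 w 0.0312
250 238 262 y -0.0951 xmid 0.0020 w 0.0291
254 238 261 y -0.1003 xmid 0.0013 w 0.0280
258 239 261 y -0.1055 xmid 0.0019 w 0.0270
262 240 260 y -0.1108 xmid 0.0018 w 0.0247
266 240 259 y -0.1161 xmid 0.0012 w 0.0237
270 241 259 y -0.1215 xmid 0.0017 w 0.0226
274 242 258 y -0.1269 xmid 0.0016 w 0.0203
```

Emit:
{"method": "step_arm", "body": {"increments": [{"grip": 1, "delta_pos": [0, 0.0195, -0.02], "twist": 0}, {"grip": 1, "delta_pos": [0, 0, -0.03], "twist": 0}, {"grip": 1, "delta_pos": [0, 0, -0.03], "twist": 0}, {"grip": 1, "delta_pos": [0, 0, -0.03], "twist": 0}, {"grip": 1, "delta_pos": [0, 0, 0], "twist": 0}, {"grip": 1, "delta_pos": [0, 0, 0], "twist": 0}]}}

```text
clock: 2.23
position: [0.5367, -0.1049, 0.1202]
ee_rot: [-0.45, -0.544, -0.452, 0.545]
contact_force: [0.6, 0.1, 0.7]
width: 0.0856
```

Emit:
{"method": "step_arm", "body": {"increments": [{"grip": 1, "delta_pos": [0.005, -0.008, -0.02], "twist": 0}, {"grip": 1, "delta_pos": [0, 0, -0.03], "twist": 0}, {"grip": 1, "delta_pos": [0, 0, -0.03], "twist": 0}, {"grip": 1, "delta_pos": [0, 0, 0], "twist": 0}, {"grip": 1, "delta_pos": [0, 0, 0], "twist": 0}]}}

```text
clock: 2.65
position: [0.5435, -0.114, 0.0422]
ee_rot: [-0.451, -0.545, -0.451, 0.545]
contact_force: [0.8, 0.7, 0.4]
width: 0.0855
```

Emit:
{"method": "step_arm", "body": {"increments": [{"grip": 0.6, "delta_pos": [-0.001, 0, 0], "twist": 0}, {"grip": 0.3, "delta_pos": [0, 0, 0], "twist": 0}, {"grip": 0, "delta_pos": [0, 0, 0], "twist": 0}, {"grip": 0, "delta_pos": [0, 0, 0], "twist": 0}, {"grip": 0, "delta_pos": [0, 0, 0], "twist": 0}, {"grip": 0, "delta_pos": [0, 0, 0], "twist": 0}, {"grip": 0, "delta_pos": [0, 0, 0], "twist": 0}, {"grip": 0, "delta_pos": [0, 0, 0], "twist": 0}], "force": 20}}

```text
clock: 3.32
position: [0.5411, -0.114, 0.0426]
ee_rot: [-0.451, -0.544, -0.451, 0.545]
contact_force: [-3.5, 0.5, 8.0]
width: 0.0293
```

Emit:
{"method": "step_arm", "body": {"increments": [{"grip": 0, "delta_pos": [0, 0, 0.003], "twist": 0}, {"grip": 0, "delta_pos": [0, 0, 0.003], "twist": 0}, {"grip": 0, "delta_pos": [0, 0, 0], "twist": 0}]}}

```text
clock: 3.57
position: [0.543, -0.1145, 0.0481]
ee_rot: [0.451, 0.545, 0.45, -0.544]
contact_force: [0.7, -0.5, -1.7]
width: 0.0293
```

Emit:
{"method": "step_arm", "body": {"increments": [{"grip": 0, "delta_pos": [0.0014, 0.0074, 0], "twist": 0}, {"grip": 0, "delta_pos": [0.0014, 0.0074, 0], "twist": 0}, {"grip": 0, "delta_pos": [0.0014, 0.0074, 0], "twist": 0}, {"grip": 0, "delta_pos": [0.0014, 0.0074, 0], "twist": 0}, {"grip": 0, "delta_pos": [0, 0, 0], "twist": 0}, {"grip": 0, "delta_pos": [0, 0, 0], "twist": 0}]}}

```text
clock: 4.07
position: [0.5479, -0.0839, 0.0472]
ee_rot: [-0.451, -0.544, -0.451, 0.544]
contact_force: [0.3, -0.2, -1.3]
width: 0.0294
```

Run:
```python
from rig import manip
from h import *
s=manip.get_state();print(s["clock"],s["position"],s["contact_force"],s["moment"])
i=manip.get_image("wrist")["img"][:,:,::-1]
cv2.imwrite("pics/w2.png",i)
```

```text
4.0667 [ 0.54791574 -0.08386887  0.04719813] [ 0.27568963 -0.17124746 -1.29878562] [-0.03595509  0.05228602  0.00452036]
```

View pics/w2.png

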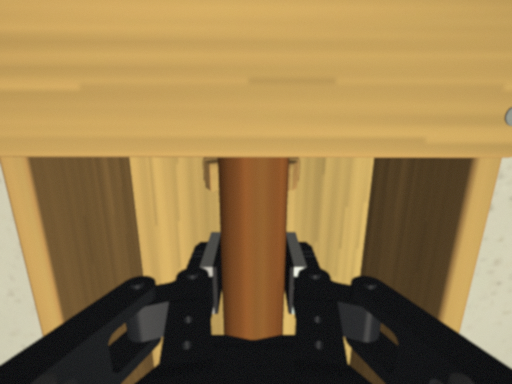

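The pin sits between the pads under the near cover edge (row 157) with wrist force low, so the shift worked. Now I'll lift against the cover edge to tilt it.

Emit:
{"method": "step_arm", "body": {"increments": [{"grip": 0, "delta_pos": [0, 0, 0.004], "twist": 0}, {"grip": 0, "delta_pos": [0, 0, 0.004], "twist": 0}, {"grip": 0, "delta_pos": [0, 0, 0.003], "twist": 0}, {"grip": 0, "delta_pos": [0, 0, 0.003], "twist": 0}, {"grip": 0, "delta_pos": [0, 0, 0.003], "twist": 0}]}}

```text
clock: 4.53
position: [0.5478, -0.0855, 0.0645]
ee_rot: [-0.451, -0.544, -0.451, 0.545]
contact_force: [-0.4, -2.5, -4.4]
width: 0.0295
```

Emit:
{"method": "step_arm", "body": {"increments": [{"grip": 0, "delta_pos": [0, 0, 0.003], "twist": 0}, {"grip": 0, "delta_pos": [0, 0, 0.003], "twist": 0}, {"grip": 0, "delta_pos": [0, 0, 0], "twist": 0}]}}

```text
clock: 4.78
position: [0.5478, -0.0851, 0.0708]
ee_rot: [-0.451, -0.545, -0.451, 0.545]
contact_force: [0.3, -3.0, -4.1]
width: 0.0289
```

Emit:
{"method": "step_arm", "body": {"increments": [{"grip": 0, "delta_pos": [0, 0, 0.004], "twist": 0}, {"grip": 0, "delta_pos": [0, 0, 0.004], "twist": 0}, {"grip": 0, "delta_pos": [0, 0, 0.003], "twist": 0}, {"grip": 0, "delta_pos": [0, 0, 0.003], "twist": 0}, {"grip": 0, "delta_pos": [0, 0, 0.002], "twist": 0}, {"grip": 0, "delta_pos": [0, 0, 0], "twist": 0}]}}

```text
clock: 5.28
position: [0.5479, -0.0842, 0.0868]
ee_rot: [0.451, 0.545, 0.451, -0.545]
contact_force: [0.6, -0.5, -3.2]
width: 0.029
```

Run:
```python
from rig import manip
from h import *
s=manip.get_state();print(s["clock"],s["position"],s["contact_force"],s["moment"])
i=manip.get_image("wrist")["img"][:,:,::-1]
d=manip.get_image("scene");j=d["img"][:,:,::-1];print(proj(d,[s["position"]]))
u,v=np.int32(proj(d,[s["position"]])[0]);j=cv2.resize(j[max(v-80,0):v+80,u-90:u+90],None,fx=2.4,fy=2.4,interpolation=cv2.INTER_CUBIC)
cv2.imwrite("pics/m3.png",np.hstack([cv2.resize(i[:,80:432],(352,384)),j[:384]]))
```

```text
5.2833 [ 0.54793482 -0.08424966  0.08676804] [ 0.58584326 -0.47679193 -3.17421943] [-0.12589251  0.03616574  0.03425022]
[[301.73005863 167.87773778]]
```

View pics/m3.png

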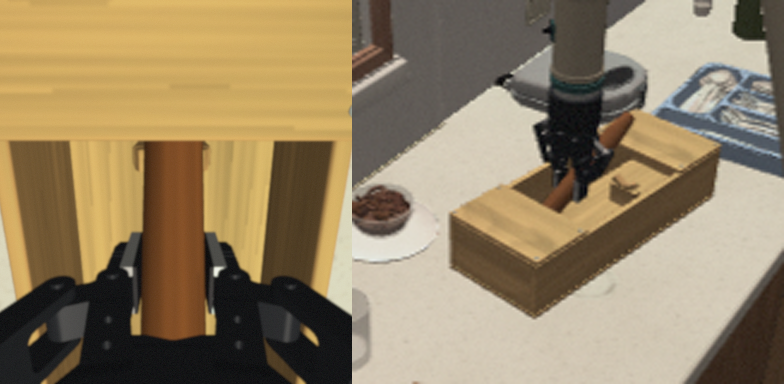

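The pin is tilted about 28°: one end is under the near cover and the other stands up above the far cover. Now I'll draw it out along its axis.

Emit:
{"method": "step_arm", "body": {"increments": [{"grip": 0, "delta_pos": [-0.0027, -0.0142, 0.0066], "twist": 0}, {"grip": 0, "delta_pos": [-0.0027, -0.0142, 0.0068], "twist": 0}, {"grip": 0, "delta_pos": [-0.0027, -0.0142, 0.007], "twist": 0}, {"grip": 0, "delta_pos": [0, 0, 0], "twist": 0}]}}

```text
clock: 5.72
position: [0.5409, -0.1297, 0.1084]
ee_rot: [0.452, 0.546, 0.449, -0.545]
contact_force: [0.9, 0.1, -0.9]
width: 0.0295
```

Emit:
{"method": "step_arm", "body": {"increments": [{"grip": 0, "delta_pos": [-0.0027, -0.0142, 0.007], "twist": 0}, {"grip": 0, "delta_pos": [-0.0027, -0.0142, 0.007], "twist": 0}, {"grip": 0, "delta_pos": [-0.0027, -0.0142, 0.007], "twist": 0}, {"grip": 0, "delta_pos": [-0.002, -0.0098, 0.005], "twist": 0}, {"grip": 0, "delta_pos": [0, 0, 0], "twist": 0}]}}

```text
clock: 6.13
position: [0.5305, -0.1813, 0.1339]
ee_rot: [0.451, 0.545, 0.449, -0.545]
contact_force: [0.1, -0.2, -0.8]
width: 0.0293
```

Run:
```python
from rig import manip
from h import *
s=manip.get_state();print(s["clock"],s["position"],s["contact_force"],s["moment"])
i=manip.get_image("wrist")["img"][:,:,::-1]
d=manip.get_image("scene");j=d["img"][:,:,::-1]
u,v=np.int32(proj(d,[s["position"]])[0]);j=cv2.resize(j[max(v-80,0):v+80,u-90:u+90],None,fx=2.4,fy=2.4,interpolation=cv2.INTER_CUBIC)
cv2.imwrite("pics/m4.png",np.hstack([i[:,80:432],j[:384]]))
```

```text
6.1333 [ 0.53050769 -0.18129752  0.13388307] [ 0.10576217 -0.21151213 -0.82398002] [ 0.03554214 -0.00850295  0.02273382]
```

View pics/m4.png

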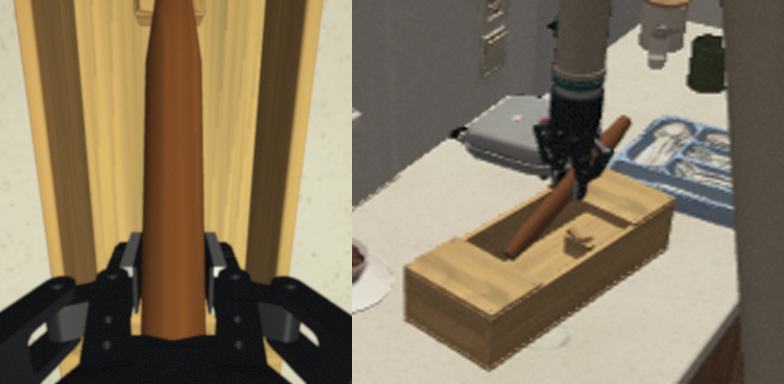

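The low end is now visible inside the opening, clear of the cover. I'll lift it out, then move back so the low end hangs over the cover top, where I can nudge it level.

Emit:
{"method": "step_arm", "body": {"increments": [{"grip": 0, "delta_pos": [0, 0, 0.02], "twist": 0}, {"grip": 0, "delta_pos": [0, 0, 0.02], "twist": 0}, {"grip": 0, "delta_pos": [0, 0, 0.02], "twist": 0}, {"grip": 0, "delta_pos": [0, 0, 0.015], "twist": 0}, {"grip": 0, "delta_pos": [0, 0, 0], "twist": 0}, {"grip": 0, "delta_pos": [0, 0, 0], "twist": 0}, {"grip": 0, "delta_pos": [0, 0, 0], "twist": 0}]}}

```text
clock: 6.82
position: [0.529, -0.1786, 0.2063]
ee_rot: [-0.45, -0.544, -0.452, 0.545]
contact_force: [-0.5, -0.3, -1.2]
width: 0.0294
```

Emit:
{"method": "step_arm", "body": {"increments": [{"grip": 0, "delta_pos": [0.003, 0.0157, 0], "twist": 0}, {"grip": 0, "delta_pos": [0.003, 0.0157, 0], "twist": 0}, {"grip": 0, "delta_pos": [0.003, 0.0157, 0], "twist": 0}, {"grip": 0, "delta_pos": [0.003, 0.0157, 0], "twist": 0}, {"grip": 0, "delta_pos": [0.003, 0.0157, 0], "twist": 0}, {"grip": 0, "delta_pos": [0, 0, 0], "twist": 0}, {"grip": 0, "delta_pos": [0, 0, -0.015], "twist": 0}, {"grip": 0, "delta_pos": [0, 0, -0.015], "twist": 0}, {"grip": 0, "delta_pos": [0, 0, 0], "twist": 0}]}}

```text
clock: 7.57
position: [0.5419, -0.1005, 0.1737]
ee_rot: [-0.449, -0.543, -0.453, 0.546]
contact_force: [-0.3, -0.3, -1.4]
width: 0.0291
```

Emit:
{"method": "step_arm", "body": {"increments": [{"grip": 0, "delta_pos": [0, 0, -0.006], "twist": 0}, {"grip": 0, "delta_pos": [0, 0, -0.006], "twist": 0}, {"grip": 0, "delta_pos": [0, 0, -0.006], "twist": 0}, {"grip": 0, "delta_pos": [0, 0, -0.006], "twist": 0}, {"grip": 0, "delta_pos": [0, 0, -0.004], "twist": 0}, {"grip": 0, "delta_pos": [0, 0, 0], "twist": 0}]}}

```text
clock: 8.07
position: [0.5445, -0.1012, 0.1491]
ee_rot: [-0.451, -0.545, -0.451, 0.545]
contact_force: [0.2, -0.2, -0.6]
width: 0.0296
```

Emit:
{"method": "step_arm", "body": {"increments": [{"grip": 0, "delta_pos": [0, 0, -0.005], "twist": 0}, {"grip": 0, "delta_pos": [0, 0, -0.005], "twist": 0}, {"grip": 0, "delta_pos": [0, 0, -0.005], "twist": 0}, {"grip": 0, "delta_pos": [0, 0, -0.005], "twist": 0}, {"grip": 0, "delta_pos": [0, 0, 0], "twist": 0}]}}

```text
clock: 8.48
position: [0.5442, -0.1008, 0.1286]
ee_rot: [-0.45, -0.545, -0.451, 0.545]
contact_force: [-0.4, 0.2, 0.6]
width: 0.0289
```

Emit:
{"method": "step_arm", "body": {"increments": [{"grip": 0, "delta_pos": [0, 0, -0.005], "twist": 0}, {"grip": 0, "delta_pos": [0, 0, -0.005], "twist": 0}, {"grip": 0, "delta_pos": [0, 0, -0.005], "twist": 0}, {"grip": 0, "delta_pos": [0, 0, -0.005], "twist": 0}, {"grip": 0, "delta_pos": [0, 0, -0.005], "twist": 0}, {"grip": 0, "delta_pos": [0, 0, -0.004], "twist": 0}, {"grip": 0, "delta_pos": [0, 0, 0], "twist": 0}]}}

```text
clock: 9.07
position: [0.5443, -0.101, 0.0997]
ee_rot: [-0.45, -0.545, -0.451, 0.545]
contact_force: [0.4, -1.1, -0.7]
width: 0.0292
```

Run:
```python
from rig import manip
from h import *
s=manip.get_state();print(s["clock"],s["position"],s["contact_force"],s["moment"])
i=manip.get_image("wrist")["img"][:,:,::-1]
d=manip.get_image("scene");j=d["img"][:,:,::-1]
u,v=np.int32(proj(d,[s["position"]])[0]);j=cv2.resize(j[max(v-80,0):v+80,u-90:u+90],None,fx=2.4,fy=2.4,interpolation=cv2.INTER_CUBIC)
cv2.imwrite("pics/m5.png",np.hstack([i[:,80:432],j[:384]]))
```

```text
9.0667 [ 0.54428445 -0.10095703  0.09968414] [ 0.41109352 -1.09823323 -0.67910485] [ 0.01499946 -0.0409364  -0.05625372]
```

View pics/m5.png

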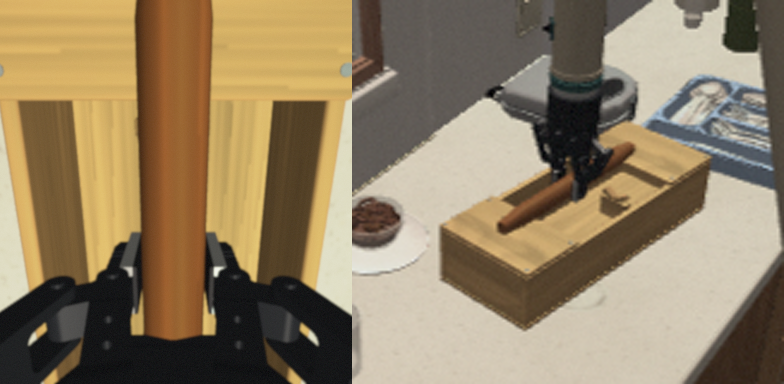

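It is now nearly level, resting lightly on the left cover. I'll tighten the grip, lift and carry it to the board.

Emit:
{"method": "step_arm", "body": {"increments": [{"grip": 0, "delta_pos": [0, 0, 0], "twist": 0}, {"grip": 0, "delta_pos": [0, 0, 0], "twist": 0}, {"grip": 0, "delta_pos": [0, 0, 0.01], "twist": 0}, {"grip": 0, "delta_pos": [0, 0, 0.02], "twist": 0}, {"grip": 0, "delta_pos": [0, 0, 0.025], "twist": 0}, {"grip": 0, "delta_pos": [0, 0, 0.025], "twist": 0}, {"grip": 0, "delta_pos": [0, 0, 0.02], "twist": 0}, {"grip": 0, "delta_pos": [-0.0025, 0.011, 0.01], "twist": 0}, {"grip": 0, "delta_pos": [-0.0045, 0.02, 0], "twist": 0}, {"grip": 0, "delta_pos": [-0.0055, 0.025, 0], "twist": 0}], "force": 45}}

```text
clock: 10.0
position: [0.5325, -0.045, 0.2118]
ee_rot: [0.451, 0.546, 0.45, -0.545]
contact_force: [-0.8, 0.2, -2.0]
width: 0.0282
```

Emit:
{"method": "step_arm", "body": {"increments": [{"grip": 0, "delta_pos": [-0.0057, 0.0253, 0], "twist": 0}, {"grip": 0, "delta_pos": [-0.0057, 0.0253, 0], "twist": 0}, {"grip": 0, "delta_pos": [-0.0057, 0.0253, 0], "twist": 0}, {"grip": 0, "delta_pos": [-0.0057, 0.0253, 0], "twist": 0}, {"grip": 0, "delta_pos": [-0.0057, 0.0253, 0], "twist": 0}, {"grip": 0, "delta_pos": [-0.0057, 0.0253, 0], "twist": 0}, {"grip": 0, "delta_pos": [-0.0057, 0.0253, 0], "twist": 0}, {"grip": 0, "delta_pos": [-0.0057, 0.0253, 0], "twist": 0}, {"grip": 0, "delta_pos": [-0.0057, 0.0253, 0], "twist": 0}, {"grip": 0, "delta_pos": [-0.0057, 0.0253, 0], "twist": 0}]}}

```text
clock: 10.83
position: [0.4736, 0.2095, 0.2106]
ee_rot: [-0.451, -0.544, -0.451, 0.545]
contact_force: [-0.4, -0.0, -1.6]
width: 0.0284
```

Emit:
{"method": "step_arm", "body": {"increments": [{"grip": 0, "delta_pos": [-0.0057, 0.0253, 0], "twist": 0}, {"grip": 0, "delta_pos": [-0.0057, 0.0253, 0], "twist": 0}, {"grip": 0, "delta_pos": [-0.0057, 0.0253, 0], "twist": 0}, {"grip": 0, "delta_pos": [-0.0057, 0.0253, 0], "twist": 0}, {"grip": 0, "delta_pos": [-0.0057, 0.0253, 0], "twist": 0}, {"grip": 0, "delta_pos": [-0.004, 0.015, 0], "twist": 0}, {"grip": 0, "delta_pos": [0, 0.005, 0], "twist": 0}, {"grip": 0, "delta_pos": [0, 0, 0], "twist": 0}, {"grip": 0, "delta_pos": [0, 0, 0], "twist": 0}]}}

```text
clock: 11.58
position: [0.4423, 0.3538, 0.2105]
ee_rot: [-0.451, -0.544, -0.451, 0.545]
contact_force: [0.4, 0.8, -2.0]
width: 0.0281
```

Run:
```python
from rig import manip
from h import *
s=manip.get_state();print(s["clock"],s["position"],s["contact_force"],s["moment"],s["width"])
o=[]
for n in("scene","top"):
    d=manip.get_image(n);j=d["img"][:,:,::-1]
    u,v=np.int32(proj(d,[s["position"]])[0]);print(n,u,v);u0,v0=max(u-95,0),max(v-95,0);print(u0,v0)
    o.append(cv2.resize(j[v0:v0+190,u0:u0+190],(390,390),interpolation=cv2.INTER_CUBIC))
cv2.imwrite("pics/m6.png",np.hstack(o))
```

```text
11.5833 [0.44227845 0.35383561 0.21050957] [ 0.37074109  0.75098254 -1.95167776] [ 0.00890906 -0.04642766  0.05478158] 0.028067508874491564
scene 254 218
159 123
top 196 215
101 120
```

View pics/m6.png

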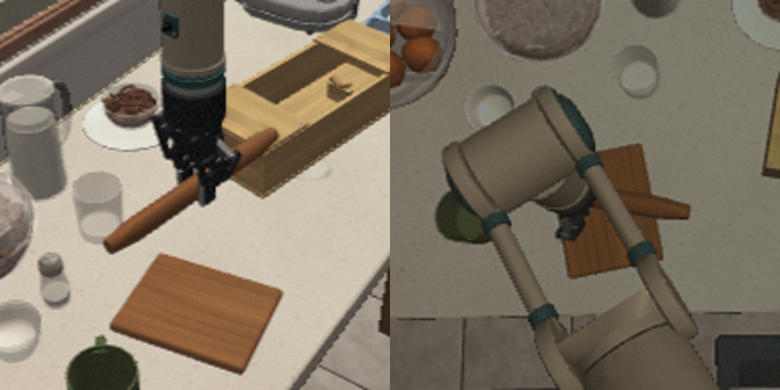

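Scene view: the pin is held over the board, with tips at crop (108,245) and (275,133). The board and bystanders are where they were. I'll check those tips numerically against a level pin.

Run:
```python
from rig import manip
from h import *
d=manip.get_image("scene");s=manip.get_state();print(s["position"],s["qd"].round(3))
uv=np.array([(108,245),(275,133)])*190/390+[159,123]
def ends(p): # shift along, tilt
    a=np.array([-np.sin(-.1887)*np.cos(p[1]),np.cos(-.1887)*np.cos(p[1]),np.sin(p[1])]);m=s["position"]+[0,0,.019]+a*p[0]
    return np.array([m+.145*a,m-.145*a])
r=least_squares(lambda p:(proj(d,ends(p))-uv).ravel(),[0,0]);print("shift",r.x[0],"tilt deg",np.degrees(r.x[1]),r.fun,ends(r.x),ends(r.x).mean(0))
```

```text
[0.44283275 0.3532188  0.21073274] [-0.004 -0.    -0.002  0.003 -0.003 -0.001]
shift 0.0002783787291217926 tilt deg -2.1499928081492143 [-0.35742025 -0.68333364 -0.65700547 -0.77265011] [[0.4700652  0.49581788 0.22428253]
 [0.41570467 0.21116621 0.23516207]] [0.44288493 0.35349205 0.2297223 ]
```

Tilt is about 2°, the middle is within 2 mm of the board's centre at z = 0.23, and the arm is still. I'm handing it in.

```bash
python3 -c "
from rig import manip
print(manip.sign_off())"
```

```text
the job is handed in; nothing more can be done
None
```

The rolling pin is out of the box and held still and level over the middle of the pastry board. I handed the job in at about 11.7 s; `sign_off` reports no verdict.

**What I did**
- I gripped the pin at its middle with 20 N. It lay about 17 mm off the box's centre towards +y.
- I slid it further under the +y cover until its other end was free, then lifted so the cover's edge tilted it to about 28°.
- I drew it out along its own axis and raised it clear of the covers.
- I levelled it by lowering its low end lightly onto the cover top. The grip then went to 45 N and I carried it to the board.

**Last checks**
- **Pose:** the middle is about 2 mm from the board's centre, 0.23 m above the worktop, and tilted about 2°. The tips fit the scene image to within 1 pixel.
- **Grip:** the fingers still hold it at a 28 mm opening, and joint speeds are close to zero.
- **Forces:** wrist force showed at most about 5 N in the tilt, draw-out and levelling readings, and 8 N as the gripper closed. I read it only at the end of each move, so short peaks between readings would not show.
- **Surroundings:** the box was touched only lightly. The board and bystanders look unmoved in the last pictures. That is by eye, and in the top view the arm hid part of the board.

No check failed. The measured tool position varied by a few millimetres from the commands on the way, which I corrected before gripping.

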